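Comb glass stirring rods into the grooves of a drying tray

ROBOT

A 7-joint arm with a two-finger parallel gripper is mounted at the origin on a cart in front of the work surface, level with it; the furniture and walls round the work are solid. World frame = base frame: x ahead of the robot, y to its left, z up, the work surface at z = 0. Lengths are in mm, angles in rad, forces in N, time in s.
With the tool pointing down it reaches from about 400 to 875 mm from the base axis. Payload 4.4 kg.
Tool frame: the origin (TCP) lies between the finger pads; the fingertips stand 22 mm ahead of it and the grasp point (between the pads) lies 3 mm ahead of it; z points along the fingers, y is the line along which they close (so a half turn about z gives the same grasp; the last joint's range is limited). The gripper opens to 85 mm and grips with 20 to 120 N. Pads are 22 mm wide; open, the fingers measure 114 mm over their backs; the gripper's body (76 mm by 85 mm) begins 54 mm behind the grasp point. The pads swing forward as they close: fully open they stand 13 mm farther back than shut.
Start: joints at [-1.392, 0.628, 0.038, 1.517, -0.027, 0.996, -0.02], TCP at [157.511, 630.641, 253.313] pointing down, gripper open.
Joint ranges: [-3.06, 3.06], [-0.37, 2.12], [-1.25, 1.32], [0.18, 2.47], [-1.1, 4.24], [0.23, 1.98], [-2.94, 2.94]. Speed limits (rad/s): [2.57, 2.57, 3.14, 3.14, 3.14, 3.14, 3.14].

INTERFACE

Orientations are given as [roll, pitch, yaw] about the fixed x, y, z axes, in that order (R = Rz(yaw) Ry(pitch) Rx(roll)).
In Python, from cell import ctrl gives the robot as it stands.
- The arm moves only by the tool step_arm, never from a script. Its argument "plan" is a list of rows, each an object of numbers: "dx", "dy", "dz": the shift along the tool's x, y, z scaled (see below); "ax", "ay", "az": the turn, a rotation vector about the tool's x, y, z scaled (see below); "gripper": the opening, from 0 (shut) to 1 (fully open). A call has 1 to 20 rows; each row shifts and turns the commanded pose from where the row before left it, along the tool's axes as they then stand; what a row does not reach is not made up. The controller multiplies each number of a shift by 0.3 m and each number of a turn by 90 degrees. A row lasts 1/8 s, in which the tool goes at most 62.5 mm and 10.7 degrees, less where a joint would pass 70% of its speed; a pose out of reach is approached as far as the arm can. A call with a number of a shift or a turn outside -1 to 1 is refused whole. A call with a gripper value outside its range is refused whole. The fingers move at their own pace and stop on an object; the grip force is fixed at half the most. Time passes only in rows, so rows that do not move let the fingers close. It gives the time, the measured TCP pose, the force, the opening and the grip force at its end, in the units of the state.
- ctrl.read_state(): the state, without advancing time (a new reading comes with each control period).
- ctrl.get_image(name): name is "scene" or "top"; returns a dict with "color" (384x512x3 uint8, red, green, blue), "range_z" (384x512 float32, mm along the optical axis (not along the pixel's ray), 0 where there is no reading), "fx", "fy", "cx", "cy" (pixels), "T" (4x4, takes a point from camera to world coordinates). Camera axes: x right, y down, z forward; pixel columns grow to the right and rows downward; lengths in mm; the calibration is good to about 2 mm. A picture is of the moment at which its call begins.
- ctrl.finish_job(): hands the job in; it is judged then, once.
The state is a dict: "clock": time; "qpos": joint angles; "qd": joint speeds; "tau": joint torques, N m; "eef_pos": TCP position; "tool_rot": TCP orientation; "force": force on the tool from outside, world axes, zero at the start; "torque": the same for the moment, N m; "width": finger opening in mm; "gripper_force": force on a finger pad.
Only numpy, scipy, OpenCV 4.12 (cv2) and the standard library are available. Lean on these libraries where they do the work, as an engineer would, in place of code of your own. Each camera call takes 0.05 s, during which the arm holds its last target. There are 200 camera calls.

TASK

Take the rake from its rest, set its teeth down gently on the smooth strip at the end of the drying tray, and comb the glass rods along with the teeth riding lightly on the ribs, never so hard that its springs go solid or a rod is pinched, until every rod has dropped parallel into a groove. Nothing but the rake may touch the rods. Hang the rake back in its rest as you found it and leave the other things on the bench alone.

Things in the scene. Friction and masses are not known exactly. Their poses are not given: they have to be found in the camera images.
- drying_tray: Grey ribbed tray, fixed, 102 x 171 x 22 mm, inside 94 x 163. Origin under its centre. z = 4.5 mm: groove floors; 12.5: rib crests and smooth strip; 22: wall tops. The strip is inside y -81 to -45 mm, clear of rods at the start to y -50. From it to +y run ten grooves along x, centres y = -39 + 12.5 k mm (k 0-9), 9.5 mm wide between 3 mm round ribs.
- rake: Hand rake, 0.17 kg. Origin: centre of the underside of its 120 (x) x 16 x 12 mm crossbar; z up. Black grip 24 (x) x 14 (y) mm, z 12 to 70. Comb below, 74 mm wide in x: five runner teeth 18 mm long in y. Its depth was clamped anywhere: tooth undersides z -27 to -45 mm. On springs it yields upward from 2 N (9 N at 3 mm, then solid). The same if turned half round about z.
- rake_rest: Fixed stand, base 136 x 52 x 8 mm, origin under its centre. Two posts at x +-49 mm (9 mm thick) have notches whose floor is at z 62 mm, 18 mm wide there, flaring to 28 mm at z 78. The rake's crossbar lies along x in both notches, rake origin at (0, 0, 62 mm), its comb hanging free between the posts.
- rod_1: Glass stirring rod 1 of 5, round, 7 mm thick, 84 mm long, round ends, 10.5 g; origin at its centre, x along it. At the start it lies askew across the rib crests.
- rod_2: Glass stirring rod 2 of 5, round, 7 mm thick, 84 mm long, round ends, 10.5 g; origin at its centre, x along it. At the start it lies askew across the rib crests.
- rod_3: Glass stirring rod 3 of 5, round, 7 mm thick, 84 mm long, round ends, 10.5 g; origin at its centre, x along it. At the start it lies askew across the rib crests.
- rod_4: Glass stirring rod 4 of 5, round, 7 mm thick, 84 mm long, round ends, 10.5 g; origin at its centre, x along it. At the start it lies askew across the rib crests.
- rod_5: Glass stirring rod 5 of 5, round, 7 mm thick, 84 mm long, round ends, 10.5 g; origin at its centre, x along it. At the start it lies askew across the rib crests.
- eraser: Eraser in a sleeve, 22 x 39 x 12 mm, loose; leave it. Origin under its centre.
- tweezers: Steel tweezers, 14 x 122 x 10 mm, loose; leave them. Origin under the centre.
- dropper: Amber dropper bottle, 35 mm wide, 115 mm tall, loose; leave it. Origin under its centre.
- eyepieces (a point): Lowest front point of a fixed microscope's eyepieces, which overhang the bench between the two places where tray and rest can stand; pass in front of it (nearer the robot).
- tally_counter: Round hand tally counter, 51 x 53 x 22 mm, loose; leave it. Origin under its centre.

How it is judged:
By the outcome, as a careful person would: the job done as asked, in the order asked, and still so for the second after the job is handed in, with the robot touching nothing.
It also fails if it takes over 64 s, if anything falls off the work surface, if the arm or the gripper's body presses on something with over 40 N, if the wrist force passes 120 N, or if a joint passes its speed limit or range.

## Working session

There is one attempt and no reset: what is moved stays moved. The work goes in short steps, Python scripts to look and compute and a tool call to move; the robot and the scene stay as the last step left them, time stands still between calls to the robot, and variables do not carry over. Pictures are saved under pics/ and viewed, at most 10 in all, crops included, and the job is handed in when it is done.

Besides the shell and the picture viewer there is one more tool, called after "Call:" as name(argument=value, ...), one argument or row to a line, values as JSON. step_arm: Moves the arm, as the interface text tells. Shifts and turns lie within -1 to 1; 1 stands for 0.3 m of shift or 90 degrees of turn. Its arguments: {"type":"object","properties":{"plan":{"type":"array"}},"required":["plan"]}

```bash
ls; mkdir -p pics; python3 - <<'E'
from cell import ctrl
import cv2,numpy as np
s=ctrl.read_state();print({k:np.round(v,3).tolist() for k,v in s.items()})
for n in("scene","top"):
    d=ctrl.get_image(n);np.savez(f"pics/{n}0.npz",**d)
    cv2.imwrite(f"pics/{n}0.png",d["color"][:,:,::-1]);print(n,d["fx"],d["cx"],d["cy"],np.round(d["T"],3).tolist(),(d["range_z"]==0).mean())
a=[cv2.imread(f"pics/{n}0.png") for n in("scene","top")]
cv2.imwrite("pics/both0.png",cv2.resize(np.vstack(a),None,fx=.78,fy=.78))
E
```

```text
pics
{'clock': 0.0, 'qpos': [-1.392, 0.629, 0.038, 1.518, -0.027, 0.996, -0.02], 'qd': [-0.002, 0.001, 0.001, 0.0, -0.001, -0.0, 0.0], 'tau': [-0.001, -56.341, 1.226, -19.344, 0.011, 0.011, 0.0], 'eef_pos': [157.381, 630.046, 252.384], 'tool_rot': [-3.14, 0.0, 2.897], 'force': [-0.452, -0.282, 0.178], 'torque': [-0.063, -0.042, -0.049], 'gripper_force': 0.0, 'width': 85.537}
scene 427.19366309665924 253.25030753184635 191.88254570326043 [[0.601, -0.348, 0.719, -384.683], [-0.799, -0.233, 0.555, -737.698], [-0.025, -0.908, -0.418, 757.581], [0.0, 0.0, 0.0, 1.0]] 0.003931681315104167
top 432.55648582423464 257.8534533612763 186.3220772039974 [[0.02, -0.985, 0.172, 256.066], [-1.0, -0.021, -0.007, -39.495], [0.011, -0.171, -0.985, 1619.332], [0.0, 0.0, 0.0, 1.0]] 0.004033406575520833
```

View pics/top0.png

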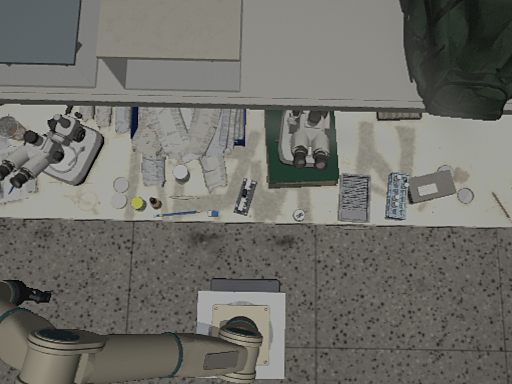

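View pics/scene0.png

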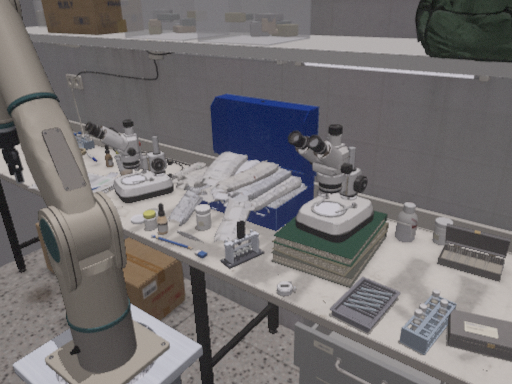

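The top view shows the rest with the rake at about (245,197), the tray at (354,197) and the eyepieces at (297,162). In the scene view the rake is at (240,245) and the tray at (366,303). I'll enlarge these next.

```bash
cat > h.py <<'E'
import numpy as np,cv2
def load(n): return dict(np.load(f"pics/{n}.npz"))
def pts(d):
    z=d["range_z"];v,u=np.mgrid[:z.shape[0],:z.shape[1]]
    p=np.stack([(u-d["cx"])/d["fx"]*z,(v-d["cy"])/d["fy"]*z,z],-1)
    return p@d["T"][:3,:3].T+d["T"][:3,3]
def proj(d,P):
    P=np.atleast_2d(P);c=(P-d["T"][:3,3])@d["T"][:3,:3]
    return np.c_[c[:,0]/c[:,2]*d["fx"]+d["cx"],c[:,1]/c[:,2]*d["fy"]+d["cy"]]
def tri(ds,uvs):
    A=[];b=[]
    for d,(u,v) in zip(ds,uvs):
        r=d["T"][:3,:3]@np.array([(u-d["cx"])/d["fx"],(v-d["cy"])/d["fy"],1]);r/=np.linalg.norm(r)
        M=np.eye(3)-np.outer(r,r);A.append(M);b.append(M@d["T"][:3,3])
    return np.linalg.lstsq(np.vstack(A),np.hstack(b),rcond=None)[0]
def crop(d,u0,v0,w,h,W,H):
    return cv2.resize(np.ascontiguousarray(d["color"][v0:v0+h,u0:u0+w,::-1]),(W,H),interpolation=cv2.INTER_CUBIC)
E
python3 - <<'E'
from h import *
t,s=load("top0"),load("scene0")
# 2x2 mosaic
a=crop(t,230,172,40,30*4//3+5,390,440) if 0 else crop(t,225,170,40,60,200*2,600)
b=crop(t,334,170,40,60,400,600)
cv2.imwrite("pics/m1.png",np.hstack([a,b]))
a=crop(s,210,210,66,66,400,400); b=crop(s,328,270,80,66,400,330)
cv2.imwrite("pics/m2.png",np.hstack([a,cv2.copyMakeBorder(b,0,70,0,0,0)]))
P=pts(t)
for n,(u,v) in dict(eyeL=(290,160),eye=(297,165),e2=(320,165),e3=(297,168),e4=(320,167),tray=(354,197),rest=(245,197)).items(): print(n,P[v,u].round())
Q=pts(s)
for n,(u,v) in dict(eyeL=(297,140),eyeR=(310,150)).items(): print(n,Q[v,u].round())
E
```

```text
eyeL [ 605. -160.  160.]
eye [ 532. -160.  404.]
e2 [ 532. -225.  412.]
e3 [ 593. -191.   87.]
e4 [ 527. -226.  407.]
tray [ 504. -416.    3.]
rest [483.  -6.  86.]
eyeL [ 533. -179.  412.]
eyeR [ 578. -193.  373.]
```

View pics/m1.png

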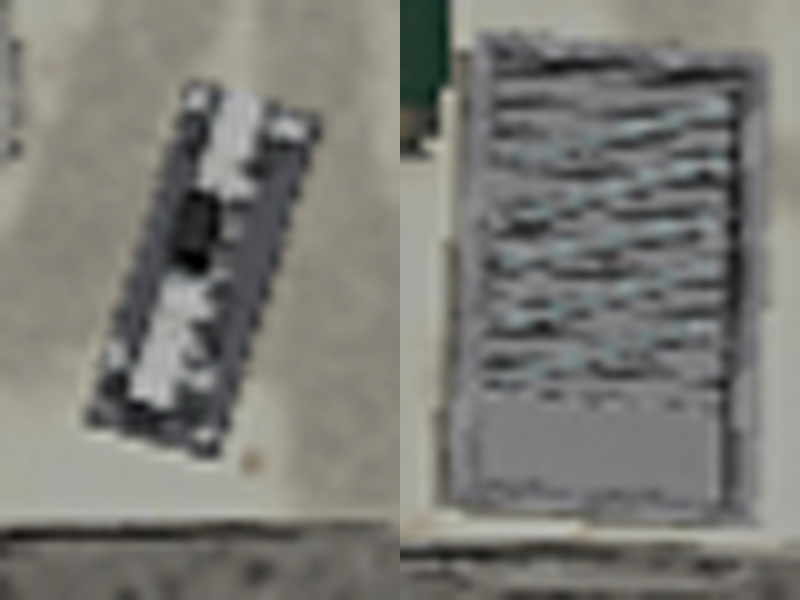

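View pics/m2.png

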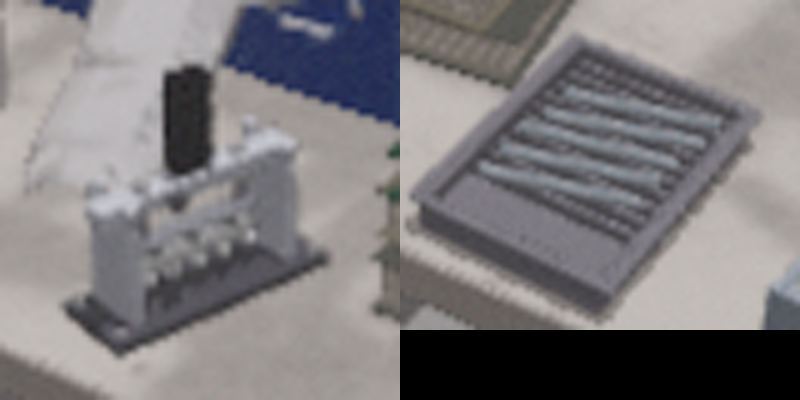

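The m1 crop shows the rest with its base corners near crop (185,82), (322,120), (215,457) and (85,425), and the black grip top at (197,225). The tray rim corners are near (480,30), (770,55), (755,520) and (450,505), with the smooth strip at the near end. The m2 crop shows the grip top at (187,70) and the tray rim corners at (575,38), (760,115), (605,295) and (415,195). All five rods lie askew.

```bash
python3 - <<'E'
from h import *
t,s=load("top0"),load("scene0")
T=lambda X,Y,o:(o+(X+.5)/10-.5,170+(Y+.5)/10-.5)
S1=lambda X,Y:(210+(X+.5)/6.06-.5,210+(Y+.5)/6.06-.5)
S2=lambda X,Y:(328+(X-400+.5)/5-.5,270+(Y+.5)/5-.5)
for a,b in [((480,32),(575,38)),((770,55),(760,115)),((755,520),(605,295)),((450,505),(415,195))]:
    print("tray",tri([t,s],[T(a[0]-400,a[1],334),S2(*b)]).round(1))
for n,a,b in [("grip top",(197,225),(187,70)),("base nearL",(85,425),(70,307)),("base nearR",(215,457),(122,353)),("base farR",(322,120),(327,258)),("stripR",(722,395),(628,238)),("stripL",(483,385),(465,180))]:
    if n[0]=='s': print(n,tri([t,s],[T(a[0]-400,a[1],334),S2(*b)]).round(1))
    else: print(n,tri([t,s],[T(*a,225),S1(*b)]).round(1))
def rect(m): 
    r=cv2.minAreaRect(m[:,:2].astype(np.float32)); return len(m),np.round(r[0],1),np.round(r[1],1),round(r[2],1)
for nm,d in(("top",t),("scene",s)):
    P=pts(d).reshape(-1,3)
    def box(x0,x1,y0,y1,z0,z1): return P[(P[:,0]>x0)&(P[:,0]<x1)&(P[:,1]>y0)&(P[:,1]<y1)&(P[:,2]>z0)&(P[:,2]<z1)]
    print(nm,"table z",np.median(box(420,450,-250,-100,-20,20)[:,2]),"grip",rect(box(380,600,-90,80,100,150)),box(380,600,-90,80,100,150)[:,2].max())
    g=box(380,600,-90,80,122,140);print(" grip top mean",g.mean(0).round(1),g[:,2].std())
    m=box(380,600,-90,80,66,85);print(" bar",rect(m),m.mean(0).round(1))
    m=box(380,600,-90,80,3,11);print(" base",rect(m))
    m=box(380,640,-500,-330,17,27);print(" rim",rect(m),m[:,2].mean())
    m=box(380,640,-500,-330,8,27);print(" tray all",rect(m),m[:,2].mean())
# eyepieces
P=pts(s).reshape(-1,3);m=P[(P[:,0]>430)&(P[:,0]<620)&(P[:,1]<-90)&(P[:,1]>-290)&(P[:,2]>250)&(P[:,2]<500)]
i=np.argsort(m[:,0])[:5];print("eye front",m[i].round());f=m[m[:,0]<m[:,0].min()+60];print(f[:,2].min(),f[:,1].min(),f[:,1].max())
E
```

```text
tray [ 593.9 -367.5   19.4]
tray [ 587.3 -477.1   18.8]
tray [ 410.3 -465.9   19.8]
tray [ 415.9 -355.8   22.4]
grip top [494.8  -5.  133.9]
base nearL [439.8  36.8   6.4]
base nearR [427.6 -10.7   4.1]
base farR [555.6 -47.3   6.3]
stripR [ 457.8 -456.7   16.1]
stripL [ 460.  -367.7    8.9]
top table z -0.15418187247985315 grip (33, array([494.5,  -1.8]), array([13.3, 24.6]), 75.4) 133.9872455484683
 grip top mean [494.4  -1.7 129.7] 3.1105898117107764
 bar (140, array([525.3, -24.8]), array([ 71.4, 186.6]), 51.3) [495.3  -4.   73.1]
 base (428, array([498.4,  -3.6]), array([202.3, 166.3]), 0.9)
 rim (452, array([ 500.6, -413.8]), array([114.7, 179.6]), 86.4) 20.996428062687198
 tray all (961, array([ 522.2, -416.7]), array([233.8, 161.2]), 1.1) 16.45187741782903
scene table z 2.8378231016973814 grip (95, array([494.6,  -8.9]), array([17.3, 27.9]), 55.4) 135.5093255137973
 grip top mean [493.7  -8.8 130. ] 4.40932407181789
 bar (235, array([515.4, -17.9]), array([ 72. , 161.3]), 52.0) [492.9 -10.2  75.1]
 base (709, array([497.4,  -5.2]), array([169.6, 200.5]), 89.8)
 rim (1086, array([ 521.4, -403.7]), array([145.4, 220.4]), 86.3) 22.117913993634595
 tray all (2056, array([ 522., -403.]), array([146.9, 221.4]), 86.3) 17.88160797725064
eye front [[ 519. -232.  406.]
 [ 519. -229.  405.]
 [ 520. -220.  404.]
 [ 520. -223.  404.]
 [ 520. -243.  410.]]
347.78609242312666 -258.98250383712843 -149.0727440515259
```

```bash
cat >> h.py <<'E'
def rows(way):
    """way: list of (x,y,z,yawdeg,n): commanded poses; prints rows (tool-down)"""
    for (a,b) in zip(way[:-1],way[1:]):
        n=b[4];d=(np.array(b[:3])-a[:3])/n;w=(b[3]-a[3])/n
        for k in range(n):
            y=np.radians(a[3]+w*k);c,s=np.cos(y),np.sin(y)
            print('{"dx":%.3f,"dy":%.3f,"dz":%.3f,"az":%.3f},'%((c*d[0]+s*d[1])/300,(s*d[0]-c*d[1])/300,-d[2]/300,-w/90))
E
python3 - <<'E'
from h import *
P=np.vstack([pts(load(n)).reshape(-1,3) for n in("top0","scene0")])
c=np.array([495.5,-5]);
for nm in("top0","scene0"):
    p=pts(load(nm)).reshape(-1,3);m=p[(np.hypot(*(p[:,:2]-c).T)<68)&(p[:,2]>66)&(p[:,2]<84)]
    e=np.linalg.svd(m[:,:2]-m[:,:2].mean(0))[2][0];print(nm,m[:,:2].mean(0),np.degrees(np.arctan(e[1]/e[0])))
way=[(157,630),(320,490),(430,330),(480,150),(495,-5)]
for a,b in zip(way[:-1],way[1:]):
    for f in(0,.5):
        q=np.array(a)+f*(np.array(b)-a);m=P[np.hypot(*(P[:,:2]-q).T)<110];print(q,np.percentile(m[:,2],99.5).round() if len(m) else 0)
print("to rest");rows([(157,630,252,166,0),(320,490,252,165.5,4),(430,330,252,165.2,4),(480,150,252,165,4),(496,-5,230,164.7,4)])
E
```

```text
top0 [493.65939618  -2.17433524] -15.883166107640088
scene0 [491.44918466  -8.47400518] -16.21650992077123
[157 630] 506.0
[238.5 560. ] 669.0
[320 490] 6.0
[375. 410.] 69.0
[430 330] 110.0
[455. 240.] 107.0
[480 150] 78.0
[487.5  72.5] 132.0
to rest
{"dx":-0.160,"dy":-0.080,"dz":-0.000,"az":0.001},
{"dx":-0.160,"dy":-0.080,"dz":-0.000,"az":0.001},
{"dx":-0.160,"dy":-0.080,"dz":-0.000,"az":0.001},
{"dx":-0.161,"dy":-0.079,"dz":-0.000,"az":0.001},
{"dx":-0.122,"dy":-0.106,"dz":-0.000,"az":0.001},
{"dx":-0.122,"dy":-0.106,"dz":-0.000,"az":0.001},
{"dx":-0.122,"dy":-0.106,"dz":-0.000,"az":0.001},
{"dx":-0.123,"dy":-0.106,"dz":-0.000,"az":0.001},
{"dx":-0.079,"dy":-0.134,"dz":-0.000,"az":0.001},
{"dx":-0.079,"dy":-0.134,"dz":-0.000,"az":0.001},
{"dx":-0.079,"dy":-0.134,"dz":-0.000,"az":0.001},
{"dx":-0.079,"dy":-0.134,"dz":-0.000,"az":0.001},
{"dx":-0.046,"dy":-0.121,"dz":0.018,"az":0.001},
{"dx":-0.046,"dy":-0.121,"dz":0.018,"az":0.001},
{"dx":-0.047,"dy":-0.121,"dz":0.018,"az":0.001},
{"dx":-0.047,"dy":-0.121,"dz":0.018,"az":0.001},
```

Call:
step_arm(
  plan=[
    {"dx": -0.16,"dy": -0.08,"az": 0.02,"gripper": 1},
    {"dx": -0.16,"dy": -0.08,"gripper": 1},
    {"dx": -0.16,"dy": -0.08,"gripper": 1},
    {"dx": -0.16,"dy": -0.08,"gripper": 1},
    {"dx": -0.122,"dy": -0.106,"gripper": 1},
    {"dx": -0.122,"dy": -0.106,"gripper": 1},
    {"dx": -0.122,"dy": -0.106,"gripper": 1},
    {"dx": -0.122,"dy": -0.106,"gripper": 1},
    {"dx": -0.079,"dy": -0.134,"gripper": 1},
    {"dx": -0.079,"dy": -0.134,"gripper": 1},
    {"dx": -0.079,"dy": -0.134,"gripper": 1},
    {"dx": -0.079,"dy": -0.134,"gripper": 1},
    {"dx": -0.046,"dy": -0.121,"dz": 0.018,"gripper": 1},
    {"dx": -0.046,"dy": -0.121,"dz": 0.018,"gripper": 1},
    {"dx": -0.046,"dy": -0.121,"dz": 0.018,"gripper": 1},
    {"dx": -0.046,"dy": -0.121,"dz": 0.018,"gripper": 1},
    {"gripper": 1},
  ],
)

```text
invalid input
```

Call:
step_arm(
  plan=[
    {"dx": -0.16,"dy": -0.08,"dz": 0.0,"ax": 0.0,"ay": 0.0,"az": 0.02,"gripper": 1.0},
  ],
)

```text
clock: 0.22
eef_pos: [193.6, 598.0, 252.4]
tool_rot: [3.141, -0.004, 2.873]
force: [1.8, 0.4, 0.2]
width: 85.3
gripper_force: 0.0
```

Call:
step_arm(
  plan=[
    {"dx": -0.16,"dy": -0.08,"dz": 0,"ax": 0,"ay": 0,"az": 0,"gripper": 1},
    {"dx": -0.16,"dy": -0.08,"dz": 0,"ax": 0,"ay": 0,"az": 0,"gripper": 1},
    {"dx": -0.16,"dy": -0.08,"dz": 0,"ax": 0,"ay": 0,"az": 0,"gripper": 1},
    {"dx": -0.122,"dy": -0.106,"dz": 0,"ax": 0,"ay": 0,"az": 0,"gripper": 1},
    {"dx": -0.122,"dy": -0.106,"dz": 0,"ax": 0,"ay": 0,"az": 0,"gripper": 1},
    {"dx": -0.122,"dy": -0.106,"dz": 0,"ax": 0,"ay": 0,"az": 0,"gripper": 1},
    {"dx": -0.122,"dy": -0.106,"dz": 0,"ax": 0,"ay": 0,"az": 0,"gripper": 1},
    {"dx": -0.079,"dy": -0.134,"dz": 0,"ax": 0,"ay": 0,"az": 0,"gripper": 1},
    {"dx": -0.079,"dy": -0.134,"dz": 0,"ax": 0,"ay": 0,"az": 0,"gripper": 1},
    {"dx": -0.079,"dy": -0.134,"dz": 0,"ax": 0,"ay": 0,"az": 0,"gripper": 1},
    {"dx": -0.079,"dy": -0.134,"dz": 0,"ax": 0,"ay": 0,"az": 0,"gripper": 1},
    {"dx": -0.046,"dy": -0.121,"dz": 0.018,"ax": 0,"ay": 0,"az": 0,"gripper": 1},
    {"dx": -0.046,"dy": -0.121,"dz": 0.018,"ax": 0,"ay": 0,"az": 0,"gripper": 1},
    {"dx": -0.046,"dy": -0.121,"dz": 0.018,"ax": 0,"ay": 0,"az": 0,"gripper": 1},
    {"dx": -0.046,"dy": -0.121,"dz": 0.018,"ax": 0,"ay": 0,"az": 0,"gripper": 1},
    {"dx": 0,"dy": 0,"dz": 0,"ax": 0,"ay": 0,"az": 0,"gripper": 1},
  ],
)

```text
clock: 2.22
eef_pos: [483.7, -14.0, 231.2]
tool_rot: [-3.14, -0.001, 2.859]
force: [-0.5, 0.4, 0.6]
width: 85.1
gripper_force: 0.0
```

Call:
step_arm(
  plan=[
    {"dx": -0.028,"dy": 0.039,"dz": 0.14,"ax": 0,"ay": 0,"az": 0,"gripper": 1},
    {"dx": 0,"dy": 0,"dz": 0.14,"ax": 0,"ay": 0,"az": 0,"gripper": 1},
    {"dx": 0,"dy": 0,"dz": 0.143,"ax": 0,"ay": 0,"az": 0,"gripper": 0.6},
    {"dx": 0,"dy": 0,"dz": 0,"ax": 0,"ay": 0,"az": 0,"gripper": 0.35},
    {"dx": 0,"dy": 0,"dz": 0,"ax": 0,"ay": 0,"az": 0,"gripper": 0.3},
    {"dx": 0,"dy": 0,"dz": 0,"ax": 0,"ay": 0,"az": 0,"gripper": 0.3},
  ],
)

```text
clock: 2.98
eef_pos: [496.7, -1.2, 106.6]
tool_rot: [3.14, 0.003, 2.866]
force: [0.3, -0.7, 0.4]
width: 25.5
gripper_force: 0.0
```

```bash
python3 - <<'E'
from cell import ctrl
from h import *
for n in("scene","top"):
    d=ctrl.get_image(n);np.savez(f"pics/{n}1.npz",**d)
a=crop(load("scene1"),200,190,66,88,400,533);b=crop(load("top1"),215,160,60,80,400,533)
cv2.imwrite("pics/m3.png",np.hstack([a,b]))
s=ctrl.read_state();print(s["eef_pos"],s["force"],s["width"])
E
```

```text
[496.43116302  -1.33062102 106.29853164] [-1.12117535  0.58006202 -0.08238408] 25.720224389131783
```

View pics/m3.png

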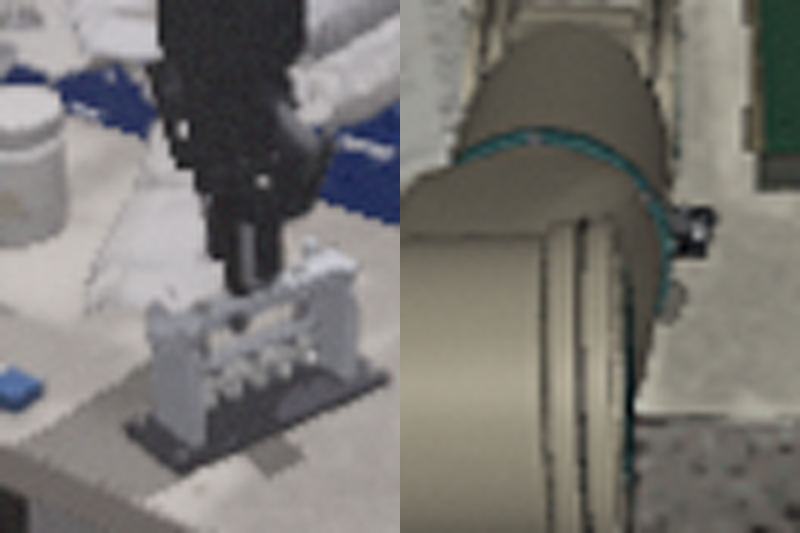

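The crop shows the closing fingers straddling the grip above the crossbar at about (250,265), and the arm hides the top view. I'll correct by about 4 mm sideways and then close in stages.

Call:
step_arm(
  plan=[
    {"dx": 0.001,"dy": -0.013,"dz": 0.007,"ax": 0,"ay": 0,"az": 0,"gripper": 0.3},
    {"dx": 0,"dy": 0,"dz": 0,"ax": 0,"ay": 0,"az": 0,"gripper": 0.2},
    {"dx": 0,"dy": 0,"dz": 0,"ax": 0,"ay": 0,"az": 0,"gripper": 0.2},
  ],
)

```text
clock: 3.45
eef_pos: [494.1, -5.2, 102.7]
tool_rot: [3.142, -0.0, 2.865]
force: [0.3, 0.4, 0.4]
width: 16.8
gripper_force: 0.0
```

Call:
step_arm(
  plan=[
    {"dx": 0,"dy": 0,"dz": 0,"ax": 0,"ay": 0,"az": 0,"gripper": 0.17},
    {"dx": 0,"dy": 0,"dz": 0,"ax": 0,"ay": 0,"az": 0,"gripper": 0.17},
  ],
)

```text
clock: 3.7
eef_pos: [494.2, -5.0, 102.7]
tool_rot: [3.141, -0.0, 2.866]
force: [0.4, -1.0, 0.3]
width: 14.7
gripper_force: 0.3
```

Call:
step_arm(
  plan=[
    {"dx": 0,"dy": 0,"dz": 0,"ax": 0,"ay": 0,"az": 0,"gripper": 0.05},
    {"dx": 0,"dy": 0,"dz": 0,"ax": 0,"ay": 0,"az": 0,"gripper": 0},
    {"dx": 0,"dy": 0,"dz": 0,"ax": 0,"ay": 0,"az": 0,"gripper": 0},
  ],
)

```text
clock: 4.08
eef_pos: [494.2, -4.9, 102.8]
tool_rot: [3.141, 0.0, 2.866]
force: [0.2, 1.5, 2.5]
width: 13.4
gripper_force: 58.6
```

Call:
step_arm(
  plan=[
    {"dx": 0,"dy": 0,"dz": -0.03,"ax": 0,"ay": 0,"az": 0,"gripper": 0},
    {"dx": 0,"dy": 0,"dz": -0.05,"ax": 0,"ay": 0,"az": 0,"gripper": 0},
    {"dx": 0,"dy": 0,"dz": -0.1,"ax": 0,"ay": 0,"az": 0,"gripper": 0},
    {"dx": 0,"dy": 0,"dz": -0.15,"ax": 0,"ay": 0,"az": 0,"gripper": 0},
    {"dx": 0,"dy": 0,"dz": 0,"ax": 0,"ay": 0,"az": 0,"gripper": 0},
    {"dx": 0,"dy": 0,"dz": 0,"ax": 0,"ay": 0,"az": 0,"gripper": 0},
  ],
)

```text
clock: 4.82
eef_pos: [493.6, -5.3, 201.9]
tool_rot: [-3.142, -0.0, 2.865]
force: [0.6, -0.5, -3.0]
width: 13.4
gripper_force: 58.6
```

```bash
python3 - <<'E'
from h import *
rows([(493.6,-5.3,202,164.2,0),(425,-100,195,144.2,3),(415,-205,190,124.2,3),(420,-310,180,104.2,3),(437.8,-412,150,86.5,3)])
E
```

```text
{"dx":0.045,"dy":-0.122,"dz":0.008,"az":0.074},
{"dx":0.030,"dy":-0.126,"dz":0.008,"az":0.074},
{"dx":0.015,"dy":-0.129,"dz":0.008,"az":0.074},
{"dx":-0.059,"dy":-0.101,"dz":0.006,"az":0.074},
{"dx":-0.071,"dy":-0.094,"dz":0.006,"az":0.074},
{"dx":-0.081,"dy":-0.085,"dz":0.006,"az":0.074},
{"dx":-0.100,"dy":-0.061,"dz":0.011,"az":0.074},
{"dx":-0.106,"dy":-0.049,"dz":0.011,"az":0.074},
{"dx":-0.111,"dy":-0.036,"dz":0.011,"az":0.074},
{"dx":-0.115,"dy":-0.009,"dz":0.033,"az":0.066},
{"dx":-0.115,"dy":0.003,"dz":0.033,"az":0.066},
{"dx":-0.114,"dy":0.015,"dz":0.033,"az":0.066},
```

Call:
step_arm(
  plan=[
    {"dx": 0.045,"dy": -0.122,"dz": 0.008,"ax": 0,"ay": 0,"az": 0.074,"gripper": 0},
    {"dx": 0.03,"dy": -0.126,"dz": 0.008,"ax": 0,"ay": 0,"az": 0.074,"gripper": 0},
    {"dx": 0.015,"dy": -0.129,"dz": 0.008,"ax": 0,"ay": 0,"az": 0.074,"gripper": 0},
    {"dx": -0.059,"dy": -0.101,"dz": 0.006,"ax": 0,"ay": 0,"az": 0.074,"gripper": 0},
    {"dx": -0.071,"dy": -0.094,"dz": 0.006,"ax": 0,"ay": 0,"az": 0.074,"gripper": 0},
    {"dx": -0.081,"dy": -0.085,"dz": 0.006,"ax": 0,"ay": 0,"az": 0.074,"gripper": 0},
    {"dx": -0.1,"dy": -0.061,"dz": 0.011,"ax": 0,"ay": 0,"az": 0.074,"gripper": 0},
    {"dx": -0.106,"dy": -0.049,"dz": 0.011,"ax": 0,"ay": 0,"az": 0.074,"gripper": 0},
    {"dx": -0.111,"dy": -0.036,"dz": 0.011,"ax": 0,"ay": 0,"az": 0.074,"gripper": 0},
    {"dx": -0.115,"dy": -0.009,"dz": 0.033,"ax": 0,"ay": 0,"az": 0.066,"gripper": 0},
    {"dx": -0.115,"dy": 0.003,"dz": 0.033,"ax": 0,"ay": 0,"az": 0.066,"gripper": 0},
    {"dx": -0.114,"dy": 0.015,"dz": 0.033,"ax": 0,"ay": 0,"az": 0.066,"gripper": 0},
    {"dx": 0,"dy": 0,"dz": 0,"ax": 0,"ay": 0,"az": 0,"gripper": 0},
    {"dx": 0,"dy": 0,"dz": 0,"ax": 0,"ay": 0,"az": 0,"gripper": 0},
  ],
)

```text
clock: 6.58
eef_pos: [437.5, -410.6, 148.1]
tool_rot: [-3.139, -0.003, 1.509]
force: [-0.8, 0.5, -1.3]
width: 13.6
gripper_force: 58.8
```

```bash
python3 - <<'E'
from cell import ctrl
from h import *
for n in("scene","top"):
    d=ctrl.get_image(n);np.savez(f"pics/{n}2.npz",**d)
a=crop(load("scene2"),310,230,80,106,400,530);b=crop(load("top2"),324,165,60,80,400,530)
cv2.imwrite("pics/m4.png",np.hstack([a,b]))
s=ctrl.read_state();print(s["eef_pos"],s["tool_rot"],s["force"],s["qpos"])
E
```

```text
[ 438.22120822 -410.47350252  149.01734651] [-3.14058077e+00 -1.92794343e-03  1.50976345e+00] [ 0.43657671 -0.24223141 -1.11983952] [ 0.46149716  0.72208145  0.40017461  1.76263774 -0.39355416  0.73893853
  1.00617068]
```

View pics/m4.png

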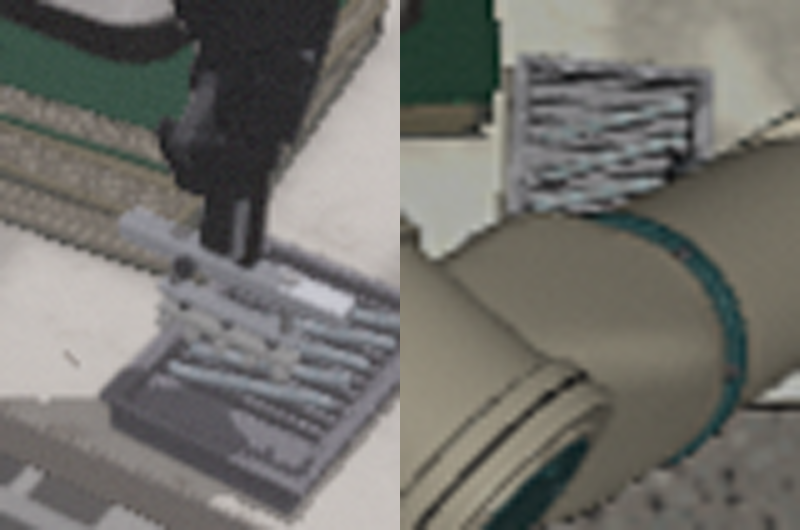

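The scene crop shows the crossbar ends at about (125,225) and (348,303), with the teeth above the first rods or strip and their lowest row from about (165,340) to (290,375). I'll compare this with the projected models.

```bash
python3 - <<'E'
from h import *
s=load("scene2");yaw=np.radians(86.5)
ex=np.array([np.cos(yaw),np.sin(yaw),0]);ey=np.array([np.sin(yaw),-np.cos(yaw),0]) # ey ~ +x world
C=lambda P:np.round((proj(s,P)-[310,230]+.5)*5-.5)
o=np.array([438,-410.5,149-40.8])
for sx in(-60,60):
  for sy in(-8,8): print("bar top",sx,sy,C(o+ex*sx+ey*sy+[0,0,12])[0],"bottom",C(o+ex*sx+ey*sy)[0])
for dpt in(-27,-36,-45):
  for sx in(-37,37): print("tooth",dpt,sx,[C(o+ex*sx+ey*sy+[0,0,dpt])[0].tolist() for sy in(-9,9)])
t=np.array([501.7,-416,0])
for x,y,z in[(-51,-85.5,22),(51,-85.5,22),(-51,85.5,22),(-47,-81,12.5),(47,-81,12.5),(-47,-45,12.5),(47,-45,12.5)]: print("tray",x,y,z,C(t-ex*x+ey*y+[0,0,z])[0])
# enlarged annotated overlay
im=crop(s,310,240,80,80,600,600)
def dr(P,col):
    q=((proj(s,P)-[310,240]+.5)*7.5-.5).astype(int);cv2.polylines(im,[q],True,col,1)
dr([o+ex*a+ey*b+[0,0,12] for a,b in((-60,-8),(60,-8),(60,8),(-60,8))],(0,0,255))
dr([t-ex*a+ey*b+[0,0,22] for a,b in((-51,-85.5),(51,-85.5),(51,85.5),(-51,85.5))],(0,255,0))
dr([t-ex*a+ey*b+[0,0,12.5] for a,b in((-47,-81),(47,-81),(47,-45),(-47,-45))],(0,255,255))
for k,c in((-27,(255,0,0)),(-36,(255,0,255)),(-45,(255,255,0))): dr([o+ex*a+ey*b+[0,0,k] for a,b in((-37,-9),(37,-9),(37,9),(-37,9))],c)
cv2.imwrite("pics/m5.png",im)
E
```

```text
bar top -60 -8 [338. 312.] bottom [335. 333.]
bar top -60 8 [353. 295.] bottom [350. 316.]
bar top 60 -8 [114. 218.] bottom [113. 237.]
bar top 60 8 [131. 203.] bottom [129. 223.]
tooth -27 -37 [[284.0, 360.0], [302.0, 341.0]]
tooth -27 37 [[149.0, 300.0], [167.0, 283.0]]
tooth -36 -37 [[283.0, 375.0], [300.0, 356.0]]
tooth -36 37 [[148.0, 314.0], [166.0, 297.0]]
tooth -45 -37 [[281.0, 390.0], [298.0, 371.0]]
tooth -45 37 [[147.0, 329.0], [165.0, 311.0]]
tray -51 -85.5 22 [108. 396.]
tray 51 -85.5 22 [291. 484.]
tray -51 85.5 22 [266. 239.]
tray -47 -81 12.5 [119. 410.]
tray 47 -81 12.5 [286. 491.]
tray -47 -45 12.5 [154. 374.]
tray 47 -45 12.5 [320. 451.]
```

View pics/m5.png

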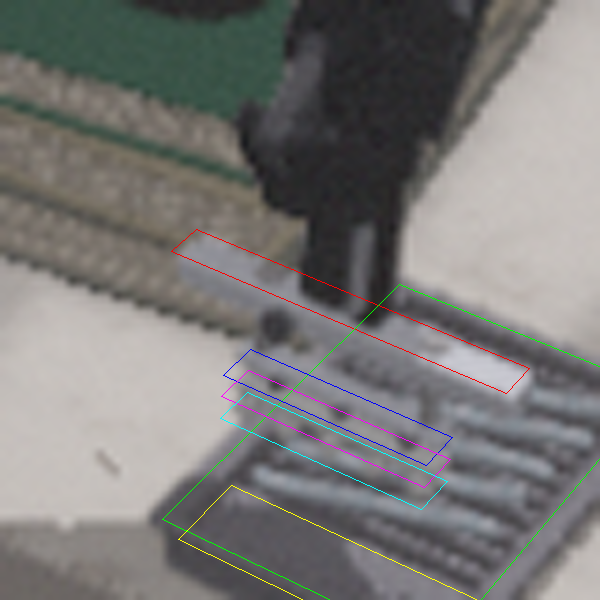

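The overlay agrees with the picture to within about 3 mm, and the tooth bottoms lie near the -40 mm line. I'll go down with force checks.

Call:
step_arm(
  plan=[
    {"dx": -0.005,"dy": 0,"dz": 0.07,"ax": 0,"ay": 0,"az": 0,"gripper": 0},
    {"dx": 0,"dy": 0,"dz": 0.06,"ax": 0,"ay": 0,"az": 0,"gripper": 0},
    {"dx": 0,"dy": 0,"dz": 0.02,"ax": 0,"ay": 0,"az": 0,"gripper": 0},
    {"dx": 0,"dy": 0,"dz": 0,"ax": 0,"ay": 0,"az": 0,"gripper": 0},
    {"dx": 0,"dy": 0,"dz": 0,"ax": 0,"ay": 0,"az": 0,"gripper": 0},
  ],
)

```text
clock: 7.3
eef_pos: [438.5, -413.9, 105.0]
tool_rot: [3.141, 0.001, 1.508]
force: [0.7, -0.4, -1.9]
width: 13.2
gripper_force: 58.7
```

```bash
python3 - <<'E'
from cell import ctrl
from h import *
d=ctrl.get_image("scene");np.savez("pics/scene3.npz",**d)
s=ctrl.read_state();e=s["eef_pos"];print(e,s["tool_rot"],s["force"])
yaw=s["tool_rot"][2];ex=np.array([np.cos(yaw),np.sin(yaw),0]);ey=np.array([np.sin(yaw),-np.cos(yaw),0])
P=pts(d);o=e-[0,0,40.8]
Q=(P-o);m=np.stack([Q@ex,Q@ey,P[...,2]],-1)
k=(abs(m[...,0])<42)&(m[...,1]>-16)&(m[...,1]<-3)&(m[...,2]>14)&(m[...,2]<60)
z=m[k];print(len(z),np.histogram(z[:,2],bins=np.arange(10,62,3)))
im=crop(d,330,255,60,60,600,600)
cv2.imwrite("pics/m6.png",im)
E
```

```text
[ 438.51138838 -413.95327722  105.10865104] [3.14074832e+00 7.53760896e-04 1.50813241e+00] [ 0.12234062 -0.16520071 -1.45233069]
209 (array([ 0, 26, 17,  0,  4, 11, 22, 23, 25, 18,  2, 13, 27, 20,  0,  1,  0]), array([10, 13, 16, 19, 22, 25, 28, 31, 34, 37, 40, 43, 46, 49, 52, 55, 58,
       61]))
```

View pics/m6.png

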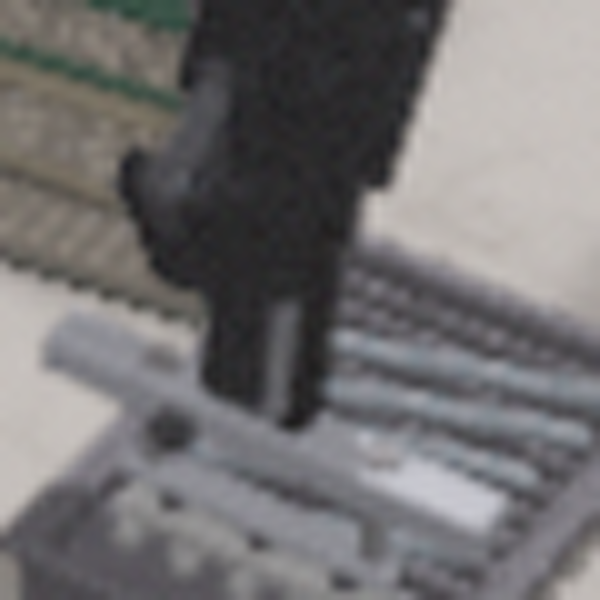

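The teeth hang over the strip clear of the nearest rod, and the depth data put their bottoms near z 24. Contact should come at about TCP z 93.

Call:
step_arm(
  plan=[
    {"dx": 0.004,"dy": 0,"dz": 0.017,"ax": 0,"ay": 0,"az": 0,"gripper": 0},
    {"dx": 0,"dy": 0,"dz": 0.008,"ax": 0,"ay": 0,"az": 0,"gripper": 0},
    {"dx": 0,"dy": 0,"dz": 0,"ax": 0,"ay": 0,"az": 0,"gripper": 0},
    {"dx": 0,"dy": 0,"dz": 0,"ax": 0,"ay": 0,"az": 0,"gripper": 0},
  ],
)

```text
clock: 7.85
eef_pos: [438.3, -412.5, 97.0]
tool_rot: [3.142, 0.0, 1.508]
force: [0.8, 0.6, -2.4]
width: 13.3
gripper_force: 59.1
```

Call:
step_arm(
  plan=[
    {"dx": 0,"dy": 0,"dz": 0.004,"ax": 0,"ay": 0,"az": 0,"gripper": 0},
    {"dx": 0,"dy": 0,"dz": 0,"ax": 0,"ay": 0,"az": 0,"gripper": 0},
    {"dx": 0,"dy": 0,"dz": 0,"ax": 0,"ay": 0,"az": 0,"gripper": 0},
  ],
)

```text
clock: 8.22
eef_pos: [438.4, -412.6, 96.1]
tool_rot: [3.141, 0.0, 1.508]
force: [-0.4, 1.7, 3.0]
width: 13.2
gripper_force: 59.4
```

Call:
step_arm(
  plan=[
    {"dx": 0,"dy": 0,"dz": 0.003,"ax": 0,"ay": 0,"az": 0,"gripper": 0},
    {"dx": 0,"dy": 0,"dz": 0,"ax": 0,"ay": 0,"az": 0,"gripper": 0},
    {"dx": 0,"dy": 0,"dz": 0,"ax": 0,"ay": 0,"az": 0,"gripper": 0},
  ],
)

```text
clock: 8.6
eef_pos: [438.4, -412.6, 95.1]
tool_rot: [3.141, 0.0, 1.508]
force: [-1.2, 0.9, 4.9]
width: 13.5
gripper_force: 59.8
```

Contact: about 6.5 N net with roughly 2 mm of spring travel used. I'll back off 0.8 mm so the teeth ride lightly.

Call:
step_arm(
  plan=[
    {"dx": 0,"dy": 0,"dz": -0.0027,"ax": 0,"ay": 0,"az": 0,"gripper": 0},
    {"dx": 0,"dy": 0,"dz": 0,"ax": 0,"ay": 0,"az": 0,"gripper": 0},
    {"dx": 0,"dy": 0,"dz": 0,"ax": 0,"ay": 0,"az": 0,"gripper": 0},
  ],
)

```text
clock: 8.98
eef_pos: [438.4, -412.6, 95.7]
tool_rot: [3.141, 0.0, 1.508]
force: [-0.2, -0.4, 4.0]
width: 13.4
gripper_force: 59.7
```

Call:
step_arm(
  plan=[
    {"dx": 0,"dy": 0.01,"dz": 0,"ax": 0,"ay": 0,"az": 0,"gripper": 0},
    {"dx": 0,"dy": 0.01,"dz": 0,"ax": 0,"ay": 0,"az": 0,"gripper": 0},
  ],
)

```text
clock: 9.22
eef_pos: [444.3, -412.8, 95.6]
tool_rot: [-3.141, -0.0, 1.508]
force: [0.0, 0.2, 3.8]
width: 12.9
gripper_force: 59.6
```

Call:
step_arm(
  plan=[
    {"dx": 0,"dy": 0.01,"dz": -0.001,"ax": 0,"ay": 0,"az": 0,"gripper": 0},
    {"dx": 0,"dy": 0.01,"dz": 0,"ax": 0,"ay": 0,"az": 0,"gripper": 0},
    {"dx": 0,"dy": 0.01,"dz": 0,"ax": 0,"ay": 0,"az": 0,"gripper": 0},
    {"dx": 0,"dy": 0.01,"dz": 0,"ax": 0,"ay": 0,"az": 0,"gripper": 0},
  ],
)

```text
clock: 9.72
eef_pos: [456.5, -413.4, 95.9]
tool_rot: [-3.141, -0.0, 1.508]
force: [-1.3, -0.6, 2.4]
width: 13.4
gripper_force: 59.5
```

Call:
step_arm(
  plan=[
    {"dx": 0,"dy": 0.01,"dz": 0,"ax": 0,"ay": 0,"az": 0,"gripper": 0},
    {"dx": 0,"dy": 0.01,"dz": 0,"ax": 0,"ay": 0,"az": 0,"gripper": 0},
    {"dx": 0,"dy": 0.01,"dz": 0,"ax": 0,"ay": 0,"az": 0,"gripper": 0},
    {"dx": 0,"dy": 0.01,"dz": 0,"ax": 0,"ay": 0,"az": 0,"gripper": 0},
  ],
)

```text
clock: 10.22
eef_pos: [468.4, -414.2, 95.9]
tool_rot: [-3.141, -0.0, 1.508]
force: [-1.2, -0.0, 2.6]
width: 13.3
gripper_force: 59.5
```

Call:
step_arm(
  plan=[
    {"dx": 0,"dy": 0.01,"dz": 0,"ax": 0,"ay": 0,"az": 0,"gripper": 0},
    {"dx": 0,"dy": 0.01,"dz": 0,"ax": 0,"ay": 0,"az": 0,"gripper": 0},
    {"dx": 0,"dy": 0.01,"dz": 0,"ax": 0,"ay": 0,"az": 0,"gripper": 0},
    {"dx": 0,"dy": 0.01,"dz": 0,"ax": 0,"ay": 0,"az": 0,"gripper": 0},
  ],
)

```text
clock: 10.72
eef_pos: [480.4, -415.0, 96.0]
tool_rot: [-3.142, -0.0, 1.508]
force: [0.7, -0.3, 2.5]
width: 13.6
gripper_force: 59.5
```

Call:
step_arm(
  plan=[
    {"dx": 0,"dy": 0.01,"dz": 0,"ax": 0,"ay": 0,"az": 0,"gripper": 0},
    {"dx": 0,"dy": 0.01,"dz": 0,"ax": 0,"ay": 0,"az": 0,"gripper": 0},
    {"dx": 0,"dy": 0.01,"dz": 0,"ax": 0,"ay": 0,"az": 0,"gripper": 0},
    {"dx": 0,"dy": 0.01,"dz": 0,"ax": 0,"ay": 0,"az": 0,"gripper": 0},
    {"dx": 0,"dy": 0.01,"dz": 0,"ax": 0,"ay": 0,"az": 0,"gripper": 0},
    {"dx": 0,"dy": 0.01,"dz": 0,"ax": 0,"ay": 0,"az": 0,"gripper": 0},
  ],
)

```text
clock: 11.48
eef_pos: [498.4, -416.2, 96.0]
tool_rot: [-3.142, -0.0, 1.508]
force: [-0.9, 1.0, 1.8]
width: 13.5
gripper_force: 59.4
```

Call:
step_arm(
  plan=[
    {"dx": 0,"dy": 0.01,"dz": 0,"ax": 0,"ay": 0,"az": 0,"gripper": 0},
    {"dx": 0,"dy": 0.01,"dz": 0,"ax": 0,"ay": 0,"az": 0,"gripper": 0},
    {"dx": 0,"dy": 0.01,"dz": 0,"ax": 0,"ay": 0,"az": 0,"gripper": 0},
    {"dx": 0,"dy": 0.01,"dz": 0,"ax": 0,"ay": 0,"az": 0,"gripper": 0},
    {"dx": 0,"dy": 0.01,"dz": 0,"ax": 0,"ay": 0,"az": 0,"gripper": 0},
    {"dx": 0,"dy": 0.01,"dz": 0,"ax": 0,"ay": 0,"az": 0,"gripper": 0},
  ],
)

```text
clock: 12.22
eef_pos: [516.4, -417.3, 96.0]
tool_rot: [3.142, -0.0, 1.508]
force: [-1.2, 0.2, 2.5]
width: 13.2
gripper_force: 59.4
```

Call:
step_arm(
  plan=[
    {"dx": 0,"dy": 0.01,"dz": 0,"ax": 0,"ay": 0,"az": 0,"gripper": 0},
    {"dx": 0,"dy": 0.01,"dz": 0,"ax": 0,"ay": 0,"az": 0,"gripper": 0},
    {"dx": 0,"dy": 0.01,"dz": 0,"ax": 0,"ay": 0,"az": 0,"gripper": 0},
    {"dx": 0,"dy": 0.01,"dz": 0,"ax": 0,"ay": 0,"az": 0,"gripper": 0},
    {"dx": 0,"dy": 0.01,"dz": 0,"ax": 0,"ay": 0,"az": 0,"gripper": 0},
    {"dx": 0,"dy": 0.01,"dz": 0,"ax": 0,"ay": 0,"az": 0,"gripper": 0},
  ],
)

```text
clock: 12.98
eef_pos: [534.3, -418.4, 96.0]
tool_rot: [-3.142, -0.0, 1.508]
force: [-1.1, 0.6, 2.8]
width: 13.3
gripper_force: 59.4
```

Call:
step_arm(
  plan=[
    {"dx": 0,"dy": 0.01,"dz": 0,"ax": 0,"ay": 0,"az": 0,"gripper": 0},
    {"dx": 0,"dy": 0.01,"dz": 0,"ax": 0,"ay": 0,"az": 0,"gripper": 0},
    {"dx": 0,"dy": 0.01,"dz": 0,"ax": 0,"ay": 0,"az": 0,"gripper": 0},
    {"dx": 0,"dy": 0.01,"dz": 0,"ax": 0,"ay": 0,"az": 0,"gripper": 0},
  ],
)

```text
clock: 13.48
eef_pos: [546.3, -419.2, 96.0]
tool_rot: [-3.142, -0.0, 1.508]
force: [-1.8, 0.1, 1.5]
width: 13.2
gripper_force: 59.4
```

```bash
python3 - <<'E'
from cell import ctrl
from h import *
for n in("scene","top"):
    d=ctrl.get_image(n);np.savez(f"pics/{n}4.npz",**d)
a=crop(load("scene4"),328,255,66,82,400,497);b=crop(load("top4"),324,165,60,75,400,497)
cv2.imwrite("pics/m7.png",np.hstack([a,b]))
s=ctrl.read_state();print(s["eef_pos"],s["tool_rot"],s["force"])
E
```

```text
[ 546.94099247 -419.17029934   96.05301698] [3.14050294e+00 3.66188181e-04 1.50860838e+00] [ 0.88485935 -0.50216172  2.63145264]
```

View pics/m7.png

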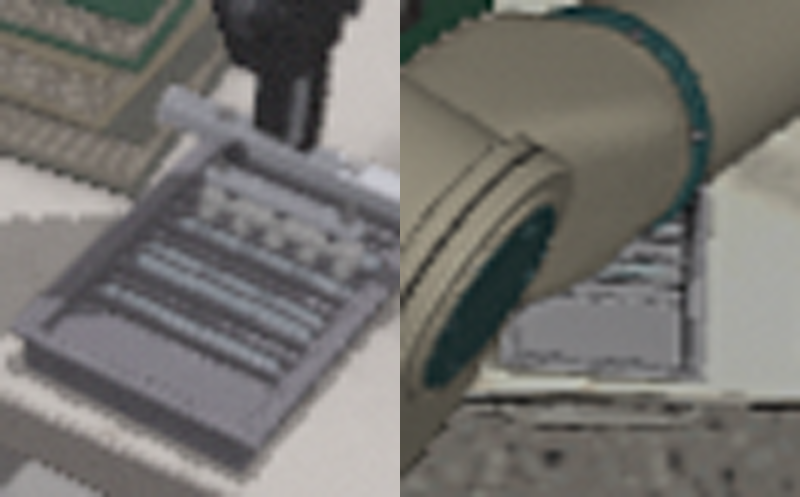

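Four rods lie parallel in grooves behind the teeth. One is still ahead, so I'll carry on to the end.

Call:
step_arm(
  plan=[
    {"dx": 0,"dy": 0.01,"dz": 0,"ax": 0,"ay": 0,"az": 0,"gripper": 0},
    {"dx": 0,"dy": 0.01,"dz": 0,"ax": 0,"ay": 0,"az": 0,"gripper": 0},
    {"dx": 0,"dy": 0.01,"dz": 0,"ax": 0,"ay": 0,"az": 0,"gripper": 0},
  ],
)

```text
clock: 13.95
eef_pos: [555.2, -419.7, 96.0]
tool_rot: [-3.141, -0.0, 1.508]
force: [-0.9, -0.2, 2.6]
width: 13.1
gripper_force: 59.5
```

Call:
step_arm(
  plan=[
    {"dx": 0,"dy": 0.007,"dz": 0,"ax": 0,"ay": 0,"az": 0,"gripper": 0},
    {"dx": 0,"dy": 0.007,"dz": 0,"ax": 0,"ay": 0,"az": 0,"gripper": 0},
    {"dx": 0,"dy": 0,"dz": 0,"ax": 0,"ay": 0,"az": 0,"gripper": 0},
  ],
)

```text
clock: 14.32
eef_pos: [559.8, -420.0, 96.1]
tool_rot: [3.141, 0.0, 1.508]
force: [-0.1, -0.8, 2.3]
width: 13.5
gripper_force: 59.4
```

```bash
python3 - <<'E'
from cell import ctrl
from h import *
for n in("scene",):
    d=ctrl.get_image(n);np.savez(f"pics/{n}5.npz",**d)
a=crop(load("scene5"),328,250,66,70,660,600)
cv2.imwrite("pics/m8.png",a)
E
```

```text
(no output)
```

View pics/m8.png

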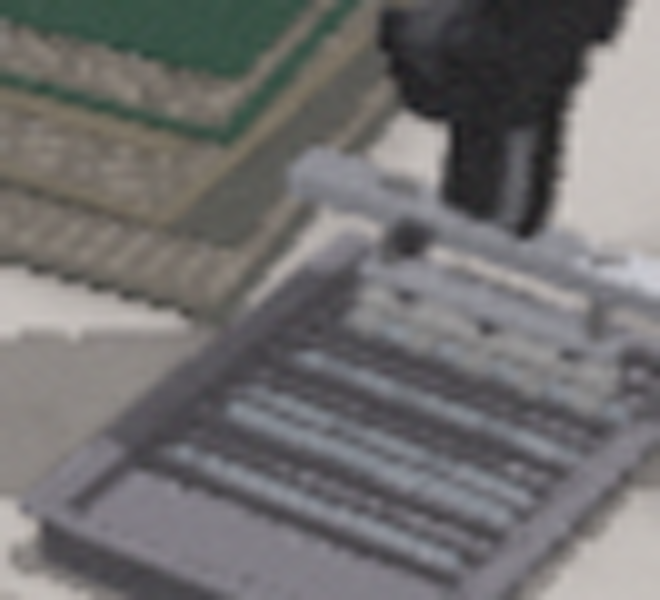

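Picture limit reached, so from here I'll check numerically. The fifth rod appears to be low beneath the comb near the end. I'll lift and measure.

Call:
step_arm(
  plan=[
    {"dx": 0,"dy": 0,"dz": -0.02,"ax": 0,"ay": 0,"az": 0,"gripper": 0},
    {"dx": 0,"dy": 0,"dz": -0.1,"ax": 0,"ay": 0,"az": 0,"gripper": 0},
    {"dx": 0,"dy": 0,"dz": -0.12,"ax": 0,"ay": 0,"az": 0,"gripper": 0},
    {"dx": 0,"dy": 0,"dz": -0.12,"ax": 0,"ay": 0,"az": 0,"gripper": 0},
    {"dx": 0,"dy": 0,"dz": 0,"ax": 0,"ay": 0,"az": 0,"gripper": 0},
  ],
)

```text
clock: 15.0
eef_pos: [560.3, -421.2, 207.1]
tool_rot: [3.137, 0.003, 1.508]
force: [0.8, -0.8, -2.3]
width: 13.3
gripper_force: 58.9
```

```bash
cat > chk.py <<'E'
from cell import ctrl
from h import *
import sys
n=sys.argv[1];d=ctrl.get_image("scene");np.savez(f"pics/{n}.npz",**d);print(ctrl.read_state()["eef_pos"].round(1) if hasattr(ctrl.read_state()["eef_pos"],"round") else ctrl.read_state()["eef_pos"])
def grid(d):
    yaw=np.radians(-3.55);ey=np.array([np.cos(yaw),np.sin(yaw),0]);ex=np.array([-np.sin(yaw)*-1,-np.cos(yaw),0]);ex=np.array([ey[1],-ey[0],0])
    xs=np.arange(-44,45,2);ys=np.arange(-80,82,2.)
    g=np.array([501.7,-416,11])+ys[:,None,None]*ey+xs[None,:,None]*ex
    uv=proj(d,g.reshape(-1,3)).astype(np.float32).reshape(len(ys),len(xs),2)
    c=cv2.remap(d["color"].astype(np.float32),uv[...,0],uv[...,1],cv2.INTER_LINEAR)
    z=cv2.remap(pts(d)[...,2].astype(np.float32),uv[...,0],uv[...,1],cv2.INTER_NEAREST)
    return ys,c,z
for d in (load("scene0"),load(n)):
    ys,c,z=grid(d);b=c[...,1]-c[...,0] # green minus red: bluish glass
    print("cols: y | blueness L,M,R | height L,M,R")
    for i,y in enumerate(ys):
        if y>-56: print(int(y),[round(float(b[i,k:k+11].mean()),0) for k in(0,11,22,33)],[round(float(np.median(z[i,k:k+11])),0) for k in(0,11,22,33)])
E
python3 chk.py scene6
```

```text
[ 559.4 -420.1  204.9]
cols: y | blueness L,M,R | height L,M,R
-54 [-3.0, -3.0, -2.0, -3.0] [14.0, 15.0, 15.0, 15.0]
-52 [-3.0, -3.0, -3.0, -3.0] [16.0, 15.0, 15.0, 15.0]
-50 [-3.0, -3.0, -3.0, -3.0] [16.0, 15.0, 15.0, 15.0]
-48 [-4.0, -3.0, -3.0, -3.0] [16.0, 16.0, 15.0, 14.0]
-46 [-4.0, -3.0, -3.0, -3.0] [15.0, 14.0, 15.0, 14.0]
-44 [-3.0, -3.0, -3.0, -3.0] [15.0, 14.0, 16.0, 15.0]
-42 [-3.0, -2.0, -3.0, -2.0] [16.0, 15.0, 14.0, 15.0]
-40 [-2.0, -2.0, -3.0, -2.0] [13.0, 7.0, 8.0, 9.0]
-38 [-1.0, -2.0, -2.0, -3.0] [8.0, 6.0, 8.0, 8.0]
-36 [1.0, -2.0, -2.0, -3.0] [11.0, 8.0, 9.0, 10.0]
-34 [2.0, -2.0, -2.0, -3.0] [17.0, 11.0, 12.0, 11.0]
-32 [3.0, -1.0, -2.0, -3.0] [21.0, 15.0, 13.0, 13.0]
-30 [3.0, 1.0, -3.0, -3.0] [20.0, 16.0, 15.0, 14.0]
-28 [3.0, 2.0, -3.0, -3.0] [21.0, 17.0, 14.0, 11.0]
-26 [2.0, 4.0, -2.0, -3.0] [19.0, 19.0, 7.0, 9.0]
-24 [1.0, 4.0, -0.0, -2.0] [22.0, 19.0, 11.0, 9.0]
-22 [-1.0, 4.0, 1.0, -2.0] [13.0, 20.0, 12.0, 10.0]
-20 [-2.0, 3.0, 2.0, -2.0] [13.0, 20.0, 12.0, 13.0]
-18 [-1.0, 2.0, 3.0, -2.0] [14.0, 20.0, 17.0, 15.0]
-16 [0.0, 1.0, 4.0, -1.0] [14.0, 21.0, 2
[... 5232 characters left out ...]
, -1.0, -2.0] [10.0, 11.0, 12.0, 13.0]
56 [-1.0, 0.0, -0.0, -0.0] [13.0, 12.0, 12.0, 13.0]
58 [0.0, 2.0, 2.0, 2.0] [15.0, 14.0, 14.0, 14.0]
60 [1.0, 4.0, 3.0, 4.0] [15.0, 13.0, 13.0, 13.0]
62 [2.0, 5.0, 4.0, 4.0] [13.0, 13.0, 12.0, 12.0]
64 [2.0, 4.0, 4.0, 4.0] [13.0, 14.0, 13.0, 13.0]
66 [1.0, 2.0, 1.0, 2.0] [14.0, 14.0, 13.0, 13.0]
68 [-1.0, -1.0, -1.0, -0.0] [13.0, 14.0, 14.0, 14.0]
70 [-2.0, -2.0, -3.0, -2.0] [14.0, 13.0, 14.0, 14.0]
72 [-2.0, -3.0, -3.0, -3.0] [15.0, 14.0, 14.0, 15.0]
74 [-3.0, -3.0, -3.0, -3.0] [9.0, 9.0, 10.0, 8.0]
76 [-2.0, -3.0, -2.0, -3.0] [9.0, 8.0, 9.0, 10.0]
78 [-2.0, -2.0, -3.0, -3.0] [10.0, 10.0, 11.0, 11.0]
80 [-3.0, -2.0, -3.0, -3.0] [13.0, 11.0, 13.0, 12.0]
```

All five rods lie parallel and low, in the grooves at y ≈ -26, -1, 11, 36 and 61. Now I'll carry the rake back to the rest.

```bash
python3 - <<'E'
from h import *
rows([(559.4,-420.1,205,86.4,0),(430,-385,200,90,3),(418,-300,200,104.2,2),(415,-205,200,124.2,2),(425,-100,200,144.2,3),(494,-5,202,164.2,3)])
E
```

```text
{"dx":0.030,"dy":-0.146,"dz":0.006,"az":-0.013},
{"dx":0.033,"dy":-0.145,"dz":0.006,"az":-0.013},
{"dx":0.036,"dy":-0.145,"dz":0.006,"az":-0.013},
{"dx":0.142,"dy":-0.020,"dz":-0.000,"az":-0.079},
{"dx":0.143,"dy":-0.002,"dz":-0.000,"az":-0.079},
{"dx":0.155,"dy":0.034,"dz":-0.000,"az":-0.111},
{"dx":0.146,"dy":0.060,"dz":-0.000,"az":-0.111},
{"dx":0.090,"dy":0.075,"dz":-0.000,"az":-0.074},
{"dx":0.081,"dy":0.085,"dz":-0.000,"az":-0.074},
{"dx":0.071,"dy":0.094,"dz":-0.000,"az":-0.074},
{"dx":-0.000,"dy":0.130,"dz":-0.002,"az":-0.074},
{"dx":-0.016,"dy":0.130,"dz":-0.002,"az":-0.074},
{"dx":-0.031,"dy":0.127,"dz":-0.002,"az":-0.074},
```

Call:
step_arm(
  plan=[
    {"dx": 0.03,"dy": -0.146,"dz": 0.006,"ax": 0,"ay": 0,"az": -0.013,"gripper": 0},
    {"dx": 0.033,"dy": -0.145,"dz": 0.006,"ax": 0,"ay": 0,"az": -0.013,"gripper": 0},
    {"dx": 0.036,"dy": -0.145,"dz": 0.006,"ax": 0,"ay": 0,"az": -0.013,"gripper": 0},
    {"dx": 0.142,"dy": -0.02,"dz": 0,"ax": 0,"ay": 0,"az": -0.079,"gripper": 0},
    {"dx": 0.143,"dy": -0.002,"dz": 0,"ax": 0,"ay": 0,"az": -0.079,"gripper": 0},
    {"dx": 0.155,"dy": 0.034,"dz": 0,"ax": 0,"ay": 0,"az": -0.111,"gripper": 0},
    {"dx": 0.146,"dy": 0.06,"dz": 0,"ax": 0,"ay": 0,"az": -0.111,"gripper": 0},
    {"dx": 0.09,"dy": 0.075,"dz": 0,"ax": 0,"ay": 0,"az": -0.074,"gripper": 0},
    {"dx": 0.081,"dy": 0.085,"dz": 0,"ax": 0,"ay": 0,"az": -0.074,"gripper": 0},
    {"dx": 0.071,"dy": 0.094,"dz": 0,"ax": 0,"ay": 0,"az": -0.074,"gripper": 0},
    {"dx": 0,"dy": 0.13,"dz": -0.002,"ax": 0,"ay": 0,"az": -0.074,"gripper": 0},
    {"dx": -0.016,"dy": 0.13,"dz": -0.002,"ax": 0,"ay": 0,"az": -0.074,"gripper": 0},
    {"dx": -0.031,"dy": 0.127,"dz": -0.002,"ax": 0,"ay": 0,"az": -0.074,"gripper": 0},
    {"dx": 0,"dy": 0,"dz": 0,"ax": 0,"ay": 0,"az": 0,"gripper": 0},
    {"dx": 0,"dy": 0,"dz": 0,"ax": 0,"ay": 0,"az": 0,"gripper": 0},
    {"dx": 0,"dy": 0,"dz": 0,"ax": 0,"ay": 0,"az": 0,"gripper": 0},
  ],
)

```text
clock: 17.05
eef_pos: [493.5, -5.8, 199.8]
tool_rot: [-3.14, -0.002, 2.862]
force: [0.3, -1.0, -1.8]
width: 13.5
gripper_force: 59.4
```

Call:
step_arm(
  plan=[
    {"dx": -0.0014,"dy": 0.0035,"dz": 0,"ax": 0,"ay": 0,"az": -0.0025,"gripper": 0},
    {"dx": 0,"dy": 0,"dz": 0.07,"ax": 0,"ay": 0,"az": 0,"gripper": 0},
    {"dx": 0,"dy": 0,"dz": 0.07,"ax": 0,"ay": 0,"az": 0,"gripper": 0},
    {"dx": 0,"dy": 0,"dz": 0.07,"ax": 0,"ay": 0,"az": 0,"gripper": 0},
    {"dx": 0,"dy": 0,"dz": 0.045,"ax": 0,"ay": 0,"az": 0,"gripper": 0},
    {"dx": 0,"dy": 0,"dz": 0,"ax": 0,"ay": 0,"az": 0,"gripper": 0},
    {"dx": 0,"dy": 0,"dz": 0,"ax": 0,"ay": 0,"az": 0,"gripper": 0},
  ],
)

```text
clock: 17.92
eef_pos: [495.9, -3.9, 124.4]
tool_rot: [3.141, 0.001, 2.867]
force: [1.1, 0.0, -2.2]
width: 13.0
gripper_force: 59.4
```

Call:
step_arm(
  plan=[
    {"dx": 0.004,"dy": -0.004,"dz": 0,"ax": 0,"ay": 0,"az": 0,"gripper": 0},
    {"dx": 0,"dy": 0,"dz": 0,"ax": 0,"ay": 0,"az": 0,"gripper": 0},
    {"dx": 0,"dy": 0,"dz": 0,"ax": 0,"ay": 0,"az": 0,"gripper": 0},
  ],
)

```text
clock: 18.3
eef_pos: [494.1, -4.6, 124.2]
tool_rot: [3.141, 0.001, 2.868]
force: [-0.0, -1.1, -2.3]
width: 13.6
gripper_force: 59.4
```

Well aligned, so I'll lower it in steps to the original hang height (102.8).

Call:
step_arm(
  plan=[
    {"dx": 0,"dy": -0.001,"dz": 0.025,"ax": 0,"ay": 0,"az": 0,"gripper": 0},
    {"dx": 0,"dy": 0,"dz": 0.02,"ax": 0,"ay": 0,"az": 0,"gripper": 0},
    {"dx": 0,"dy": 0,"dz": 0.015,"ax": 0,"ay": 0,"az": 0,"gripper": 0},
    {"dx": 0,"dy": 0,"dz": 0,"ax": 0,"ay": 0,"az": 0,"gripper": 0},
    {"dx": 0,"dy": 0,"dz": 0,"ax": 0,"ay": 0,"az": 0,"gripper": 0},
  ],
)

```text
clock: 18.92
eef_pos: [493.9, -4.9, 105.9]
tool_rot: [-3.142, -0.0, 2.868]
force: [0.3, -0.9, -2.0]
width: 13.2
gripper_force: 59.4
```

Call:
step_arm(
  plan=[
    {"dx": 0,"dy": 0,"dz": 0.005,"ax": 0,"ay": 0,"az": 0,"gripper": 0},
    {"dx": 0,"dy": 0,"dz": 0.004,"ax": 0,"ay": 0,"az": 0,"gripper": 0},
    {"dx": 0,"dy": 0,"dz": 0,"ax": 0,"ay": 0,"az": 0,"gripper": 0},
    {"dx": 0,"dy": 0,"dz": 0,"ax": 0,"ay": 0,"az": 0,"gripper": 0},
  ],
)

```text
clock: 19.42
eef_pos: [493.9, -4.8, 103.2]
tool_rot: [3.142, 0.0, 2.868]
force: [-0.6, 0.5, -2.0]
width: 13.0
gripper_force: 59.4
```

Call:
step_arm(
  plan=[
    {"dx": 0,"dy": 0,"dz": 0.002,"ax": 0,"ay": 0,"az": 0,"gripper": 0},
    {"dx": 0,"dy": 0,"dz": 0,"ax": 0,"ay": 0,"az": 0,"gripper": 0},
    {"dx": 0,"dy": 0,"dz": 0,"ax": 0,"ay": 0,"az": 0,"gripper": 0},
  ],
)

```text
clock: 19.8
eef_pos: [493.9, -4.9, 102.8]
tool_rot: [3.142, 0.0, 2.868]
force: [-0.8, 0.8, 0.9]
width: 12.9
gripper_force: 59.9
```

Call:
step_arm(
  plan=[
    {"dx": 0,"dy": 0,"dz": 0,"ax": 0,"ay": 0,"az": 0,"gripper": 0.2},
    {"dx": 0,"dy": 0,"dz": 0,"ax": 0,"ay": 0,"az": 0,"gripper": 0.35},
    {"dx": 0,"dy": 0,"dz": 0,"ax": 0,"ay": 0,"az": 0,"gripper": 0.5},
    {"dx": 0,"dy": 0,"dz": 0,"ax": 0,"ay": 0,"az": 0,"gripper": 0.5},
    {"dx": 0,"dy": 0,"dz": -0.05,"ax": 0,"ay": 0,"az": 0,"gripper": 0.5},
    {"dx": 0,"dy": 0,"dz": -0.12,"ax": 0,"ay": 0,"az": 0,"gripper": 0.5},
    {"dx": 0,"dy": 0,"dz": -0.15,"ax": 0,"ay": 0,"az": 0,"gripper": 0.5},
    {"dx": 0,"dy": 0,"dz": -0.15,"ax": 0,"ay": 0,"az": 0,"gripper": 0.5},
    {"dx": 0,"dy": 0,"dz": 0,"ax": 0,"ay": 0,"az": 0,"gripper": 0.5},
    {"dx": 0,"dy": 0,"dz": 0,"ax": 0,"ay": 0,"az": 0,"gripper": 0.5},
  ],
)

```text
clock: 21.05
eef_pos: [493.5, -4.8, 244.0]
tool_rot: [3.141, 0.0, 2.868]
force: [1.3, 0.5, -0.1]
width: 42.7
gripper_force: 0.0
```

```bash
python3 - <<'E'
from cell import ctrl
from h import *
d=ctrl.get_image("scene");np.savez("pics/scene7.npz",**d);o=load("scene0");s=ctrl.read_state();print(s["eef_pos"],s["force"])
for D in(o,d):
    P=pts(D).reshape(-1,3);r=np.hypot(P[:,0]-494.5,P[:,1]+5)
    g=P[(r<30)&(P[:,2]>100)&(P[:,2]<150)];b=P[(r<68)&(P[:,2]>66)&(P[:,2]<84)]
    e=np.linalg.svd(b[:,:2]-b[:,:2].mean(0))[2][0]
    print(len(g),g.mean(0).round(1),g[:,2].max().round(1),len(b),b.mean(0).round(1),np.degrees(np.arctan(e[1]/e[0])).round(1))
for nm,(u,v,w,h) in dict(rest=(215,215,60,60),tray=(328,270,85,66)).items():
    print(nm,np.abs(d["color"][v:v+h,u:u+w].astype(int)-o["color"][v:v+h,u:u+w]).mean())
E
python3 chk.py scene8 | tail -69 | awk '/\[/{print}' | awk -F'[][]' '{split($2,a,",");if(a[2]>2.5)print}'
```

```text
[493.07688699  -4.86750389 243.23448638] [-0.15672246  0.15006133 -0.24156343]
95 [492.5  -8.9 120.4] 135.5 225 [491.4  -8.5  75.1] -16.2
96 [491.9  -9.7 119.8] 136.4 229 [490.4  -8.9  75. ] -15.7
rest 8.884074074074075
tray 8.233273915626857
-28 [2.0, 3.0, 2.0, 2.0] [14.0, 14.0, 13.0, 14.0]
-26 [3.0, 4.0, 3.0, 2.0] [13.0, 14.0, 14.0, 13.0]
-2 [3.0, 4.0, 4.0, 4.0] [14.0, 14.0, 14.0, 13.0]
0 [4.0, 5.0, 5.0, 4.0] [13.0, 13.0, 12.0, 13.0]
2 [4.0, 4.0, 4.0, 2.0] [13.0, 13.0, 13.0, 14.0]
10 [2.0, 3.0, 2.0, 2.0] [15.0, 14.0, 13.0, 15.0]
12 [2.0, 3.0, 2.0, 2.0] [14.0, 14.0, 13.0, 14.0]
36 [2.0, 3.0, 3.0, 2.0] [15.0, 14.0, 14.0, 14.0]
60 [1.0, 3.0, 3.0, 3.0] [14.0, 13.0, 13.0, 14.0]
62 [2.0, 4.0, 4.0, 4.0] [13.0, 12.0, 13.0, 12.0]
64 [2.0, 4.0, 4.0, 3.0] [12.0, 13.0, 14.0, 14.0]
```

The rake hangs as it did before, and all five rods are in grooves. I'll hand in the job.

```bash
python3 -c "
from cell import ctrl
print(ctrl.finish_job())"
```

```text
the job is handed in; nothing more can be done
None
```

The job is handed in: all five rods lie parallel in grooves, and the rake hangs in its rest within about 1 mm of where it was. Force readings while combing stayed at roughly 3 to 7 N, below the 9 N at which the springs go solid, and the clock stood at about 21 s.

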